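# Hold the amber reference cell in the light path of the document colour meter

## Task

Slide the round lamp along the white board, without lifting or tipping it, from its black parking ring onto the red middle ring facing the light meter, and let go of it. Then pick up the amber glass cell by its two white frosted faces only, never touching its clear amber faces, and hold it upright in the light path half-way between lamp and meter, centred on the height of the meter's window, with its clear amber faces square to the light. Finish while still holding it steadily there, and leave the brass weight, the green cell and the stapler where they are.

Things in the scene. Friction and masses are not known exactly. Their poses are not given: they have to be found in the camera images.
- lamp_center (a point): round black lamp with a glowing cream band, loose, about 350 g, standing on the board on one of the two black parking rings (either end): 72 mm diameter, body 75 mm high, and on top, on its axis, an upright aluminium grip knob 26 mm diameter x 30 mm high (total height 105 mm). It shines all round, so its yaw does not matter. The point is on its axis, half-way up (52.5 mm above its underside); knob centre is 37.5 mm higher. z is up its axis
- lamp: the same lamp as a body; origin at the centre of its underside
- read_mark (a point): centre of the red ring (outer diameter 88 mm) on the board's top, which is where the lamp has to stand; the black parking rings have their centres 120 mm from it on either side (along the board's y). The board top is 10 mm above the desk
- light_path (a point): point in the light path half-way between lamp (on the red ring) and meter window, 70 mm above the desk (60 mm above the board), the height of the window centre; above the crossing of the orange stripe and its tick on the board. Its x axis runs along the light from the red ring (110 mm away in -x) to the meter window (75 mm away in +x), z is up
- bench: white board 310 (x) x 360 (y) x 10 mm fixed on the desk with its grey light meter (45 x 70 mm, top 95 mm above the desk) fixed on the board; origin on the desk under point light_path, same axes. The lamp on the red ring leaves 74 mm free from the light_path point towards it, and 75 mm to the meter
- cell_center (a point): centre, half-way up, of the amber reference cell: a loose solid glass block about 60 g, 20 x 20 mm and 60 mm high with a 14 mm black cap (top 6 mm), standing upright on one of two blue felt pads (either side). Its two white frosted faces are those across its y axis, 20 mm apart, 16 mm wide and 50 mm high, 2 to 52 mm above the cell's underside; its two clear amber faces are those across its x axis, 20 mm apart, recessed 2 mm from the frosted surfaces at the edges. z is up
- cell: the whole amber cell, origin at the centre of its underside, axes as above
- cell_frost_a: white frosted face on the cell's +y side (origin as the cell's underside centre)
- cell_frost_b: white frosted face on the cell's -y side (origin as the cell's underside centre)
- cell_clear: clear amber glass of the cell, with the faces not to be touched (origin as the cell's underside centre)
- spare_center (a point): centre of a green cell of the same shape, on the other felt pad; to be left alone
- weight_center (a point): centre of a brass paperweight, 60 mm diameter, 36 mm high, on the other parking ring; to be left alone
- stapler_center (a point): middle of a red stapler, 120 mm long (its x), 34 mm wide, 50 mm high, on the desk to the right of the board, beyond the felt pad; to be left alone
- pad_l: blue felt pad 90 x 90 x 6 mm fixed on the desk on the robot's left, origin centre of underside
- pad_r: the same on the robot's right
There are look-alikes about, which are no part of the job. What is shaped like the cell but purple is not meant. Leave any turquoise look-alike of the lamp alone.

How it is judged:
By the outcome, as a careful person would: the job done as asked, in the order asked, and still so for the second after the job is handed in, while the arm keeps its last pose, push and grip.
It also fails if it takes over 54 s, if anything falls off the work surface, if the arm or the gripper's body presses on something with over 40 N, if the wrist force passes 120 N, or if a joint passes its speed limit or range.

## Robot

A 6-joint arm with a two-finger parallel gripper is mounted at the origin on the work surface. World frame = base frame: x ahead of the robot, y to its left, z up, the work surface at z = 0. Lengths are in mm, angles in rad, forces in N, time in s.
With the tool pointing down it reaches from about 350 to 725 mm from the base axis. Payload 6 kg.
Tool frame: the origin (TCP) lies on the centre line of the jaws, within the pads' length; the fingertips stand 25 mm ahead of it and the grasp point (between the pads) lies 6 mm ahead of it; x points along the fingers, z is the direction in which the jaws open and shut, and the axes are right-handed (so a half turn about x gives the same grasp; the last joint's range is limited). The gripper opens to 85 mm and grips with 20 to 120 N. Pads are 22 mm wide; open, the fingers measure 114 mm over their backs; the gripper's body (76 mm by 85 mm) begins 54 mm behind the grasp point. The pads swing forward as they close: fully open they stand 13 mm farther back than shut.
Start: joints at [1.495, 0.04, 0.085, 0, -1.615, -0.334], TCP at [239.028, 550.311, 256.261] pointing down, gripper open.
Joint ranges: [-2.56, 2.56], [-1.29, 2.01], [-1.08, 1.49], [-3.29, 1.98], [-2.81, -0.18], [-2.99, 2.99]. Speed limits (rad/s): [2.57, 2.57, 3.01, 3.14, 3.14, 3.14].

## Interface

Orientations are given as a rotation vector (axis times angle).
In Python, from plant import env, optics, ticket gives the robot as it stands. The module is installed in compiled form; this text tells all that it offers.
- The arm moves only by the tool jog_arm, never from a script. Its argument "motion" is a list of rows, each an object with "claw": the closure, from -1 (fully open) to 1 (shut); "slide": the shift along the world's x, y, z in cm, a list of three; "delta_rot": the turn, a rotation vector about the world's x, y, z in degrees, a list of three. In form: [{"claw": claw, "slide": [tx, ty, tz], "delta_rot": [rx, ry, rz]}, ...]. A call has 1 to 12 rows; each row is the pose to reach, as a shift and turn from the pose commanded when the call began; what a row does not reach only later rows make up. A row lasts 1/10 s, in which the tool goes at most 50 mm and 8.59 degrees, less where a joint would pass 70% of its speed; a pose out of reach is approached as far as the arm can. A call with a gripper value outside its range is refused whole. The fingers move at their own pace and stop on an object; "grip_force" is the grip in N (left out, the last holds). Time passes only in rows, so rows that repeat a pose let the fingers close. It gives the time, the measured TCP pose, the force and the opening at its end, in the units of the state.
- env.get_obs(): the state, without advancing time (a new reading comes with each control period).
- optics.camera(name): name is "scene" or "top" or "wrist"; returns a dict with "color" (400x640x3 uint8, red, green, blue), "fx", "fy", "cx", "cy" (pixels), "R" (3x3) and "t" (3): a world point X has camera coordinates R X + t; the wrist camera has in their place "tool_from_camera" (4x4, takes a point from camera to tool coordinates, whose origin is the TCP and whose axes are the tool frame's). Camera axes: x right, y down, z forward; pixel columns grow to the right and rows downward; lengths in mm; the calibration is good to about 2 mm. A picture is of the moment at which its call begins: read the wrist's pose just before it. There is no depth.
- ticket.close_job(): hands the job in, once; it reports no verdict.
Trained networks look in a picture, given as the dict that the camera call returned (one of the last four; its "shot" number tells which), for a name from the list of things; names that differ only in an ending like _2 or _b are one class to them, and where a whole thing is asked for, a point or a joint stands for the part that bears it (a point fixed in the world has none). Each returns a list of dicts, best first, with "conf" (0 to 1); they miss things now and then, are a little off and sometimes report something else, mostly with a low value. They report only what shows in the picture. A call takes as long as a camera call. They do not tell look-alikes from the thing itself.
- optics.cut_out(picture, thing): "pixels" (400x640 bool, what is visible of it) and "centre" ([column, row] in pixels, amid what is visible of it).
The state is a dict: "clock": time; "q": joint angles; "joint_velocities": joint speeds; "tau": joint torques, N m; "tcp_pos": TCP position; "eef_rot": TCP orientation; "wrist_force": force on the tool from outside, world axes, zero at the start; "wrist_torque": the same for the moment, N m; "opening": finger opening in mm.
Only numpy, scipy, OpenCV 4.12 (cv2) and the standard library are available. Lean on these libraries where they do the work, as an engineer would, in place of code of your own. Each camera call takes 0.05 s, during which the arm holds its last target.

## Working session

There is one attempt and no reset: what is moved stays moved. The work goes in short steps, Python scripts to look and compute and a tool call to move; the robot and the scene stay as the last step left them, time stands still between calls to the robot, and variables do not carry over. Pictures are saved under pics/ and viewed, and the job is handed in when it is done.

Besides the shell and the picture viewer there is one more tool, called as a command line: name --argument value ..., lists and objects as JSON in quotes. jog_arm: Moves the arm, as the interface text tells. Its arguments: {"type":"object","properties":{"motion":{"type":"array"},"grip_force":{"type":"number"}},"required":["motion"]}

```bash
mkdir -p pics; cat > h.py <<'E'
import numpy as np, cv2
from plant import env, optics, ticket
def save(p,n): cv2.imwrite(f'pics/{n}.png', p['color'][:,:,::-1])
def ray(p,u,v,pose=None):
    d=np.array([(u-p['cx'])/p['fx'],(v-p['cy'])/p['fy'],1.])
    if 'R' in p:
        R=np.array(p['R']);t=np.array(p['t']); return -R.T@t, R.T@d
    T=np.array(p['tool_from_camera']); pos,rv=pose
    Rw=cv2.Rodrigues(np.array(rv,float))[0]
    return Rw@T[:3,3]+np.array(pos), Rw@T[:3,:3]@d
def onz(p,u,v,z,pose=None):
    o,d=ray(p,u,v,pose); return o+d*(z-o[2])/d[2]
def proj(p,X,pose=None):
    X=np.array(X,float)
    if 'R' in p: c=np.array(p['R'])@X+np.array(p['t'])
    else:
        T=np.array(p['tool_from_camera']);Rw=cv2.Rodrigues(np.array(pose[1],float))[0]
        c=T[:3,:3].T@(Rw.T@(X-np.array(pose[0]))-T[:3,3])
    return np.array([p['fx']*c[0]/c[2]+p['cx'],p['fy']*c[1]/c[2]+p['cy']])
E
python3 - <<'E'
from h import *
o=env.get_obs();print({k:np.round(v,3) for k,v in o.items()})
for n in ['scene','top']:
    p=optics.camera(n);save(p,n+'0')
    print(n,p['fx'],p['cx'],p['cy'],np.round(p['R'],3).tolist(),np.round(p['t'],1))
    for t in ['lamp','cell','cell_clear','cell_frost_a','bench','weight_center','spare_center','stapler_center','pad_l','pad_r','read_mark','light_path']:
        try:
            print(t,[(round(d['conf'],2),np.round(d['centre']).tolist(),int(d['pixels'].sum())) for d in optics.cut_out(p,t)])
        except Exception as e: print(t,e)
E
```

```text
{'clock': np.float64(0.0), 'q': array([ 1.495,  0.041,  0.084, -0.   , -1.615, -0.334]), 'joint_velocities': array([ 0.002,  0.001,  0.002,  0.001,  0.001, -0.001]), 'tau': array([ 0.0000e+00, -3.6821e+01,  3.4742e+01,  6.9320e+00, -5.0000e-03,
        0.0000e+00]), 'tcp_pos': array([238.859, 550.093, 255.256]), 'eef_rot': array([ 1.503,  0.986, -1.505]), 'wrist_force': array([-1.034,  0.268, -0.005]), 'wrist_torque': array([-0.009, -0.039,  0.028]), 'opening': np.float64(85.431)}
scene 405.361572152808 315.8227818864304 203.0083805163194 [[-0.591, 0.806, 0.02], [0.521, 0.401, -0.754], [-0.616, -0.435, -0.657]] [ 282.5 -217.5 1219.2]
lamp [(0.78, [352.0, 234.0], 1597), (0.6, [348.0, 178.0], 1177), (0.28, [276.0, 261.0], 19034)]
cell [(0.84, [488.0, 242.0], 286), (0.67, [477.0, 267.0], 366)]
cell_clear [(0.59, [474.0, 270.0], 190)]
cell_frost_a [(0.49, [487.0, 244.0], 178), (0.48, [477.0, 276.0], 99)]
bench [(0.61, [276.0, 258.0], 18748)]
weight_center [(0.96, [272.0, 194.0], 426), (0.6, [273.0, 261.0], 18907), (0.28, [220.0, 156.0], 555)]
spare_center [(0.69, [272.0, 260.0], 18994), 
[... 232 characters left out ...]
 258.0], 18848)]
light_path [(0.67, [275.0, 260.0], 18511)]
top 446.50846449265134 325.4548504224068 198.6388003816817 [[-0.004, -1.0, -0.017], [-0.995, 0.006, -0.102], [0.102, 0.016, -0.995]] [  13.8  503.7 1062. ]
lamp [(0.76, [327.0, 260.0], 773)]
cell [(0.56, [189.0, 263.0], 126)]
cell_clear [(0.37, [191.0, 264.0], 62)]
cell_frost_a []
bench [(0.96, [333.0, 155.0], 16451)]
weight_center [(0.84, [381.0, 200.0], 468)]
spare_center [(0.72, [471.0, 210.0], 124)]
stapler_center []
pad_l [(0.95, [475.0, 220.0], 1235), (0.7, [191.0, 219.0], 1188)]
pad_r [(0.95, [475.0, 220.0], 1235), (0.7, [191.0, 219.0], 1188)]
read_mark [(0.66, [336.0, 151.0], 16196)]
light_path [(0.8, [334.0, 153.0], 16384)]
```

View pics/scene0.png

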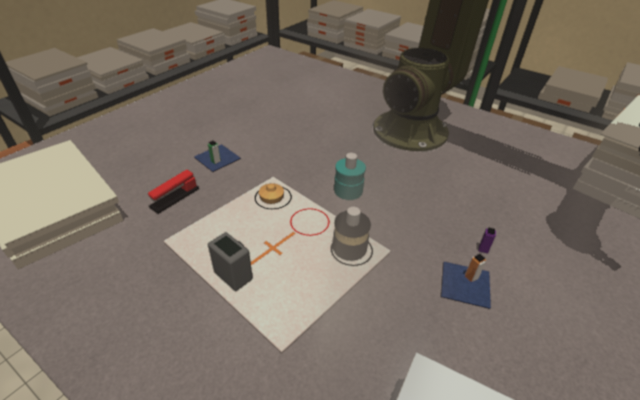

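View pics/top0.png

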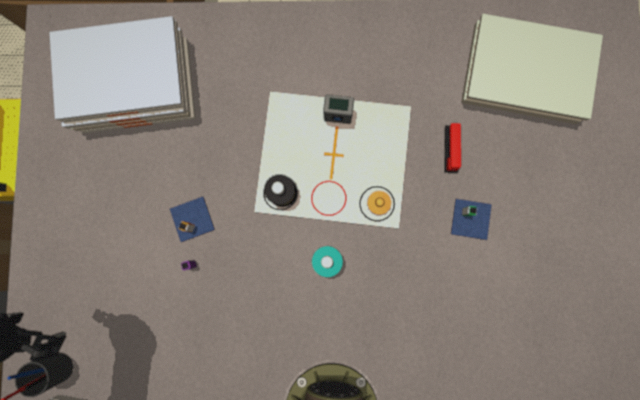

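```bash
python3 - <<'E'
import cv2
a=cv2.imread('pics/top0.png');s=cv2.imread('pics/scene0.png')
cv2.imwrite('pics/crop_top.png',cv2.resize(a[60:310,150:500],None,fx=2.25,fy=2.25,interpolation=cv2.INTER_CUBIC))
cv2.imwrite('pics/crop_sc.png',cv2.resize(s[140:340,300:540],None,fx=3,fy=3,interpolation=cv2.INTER_CUBIC))
E
```

```text
(no output)
```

View pics/crop_top.png

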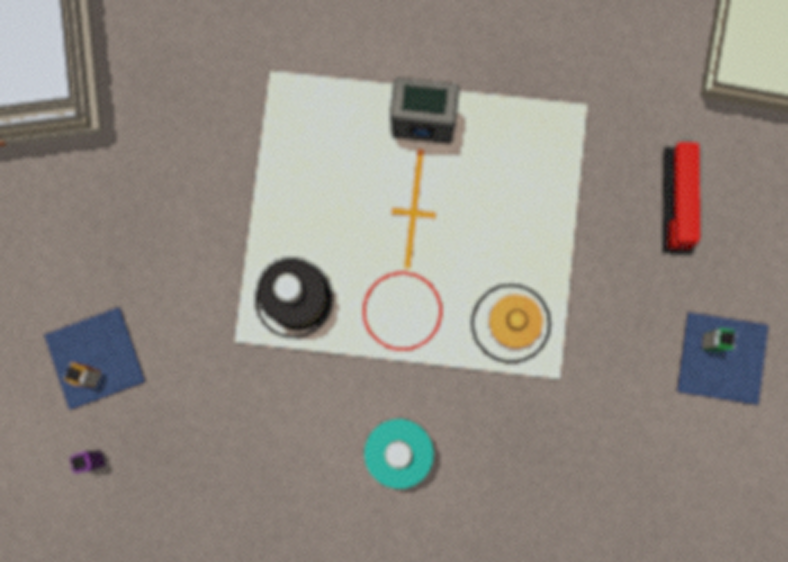

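View pics/crop_sc.png

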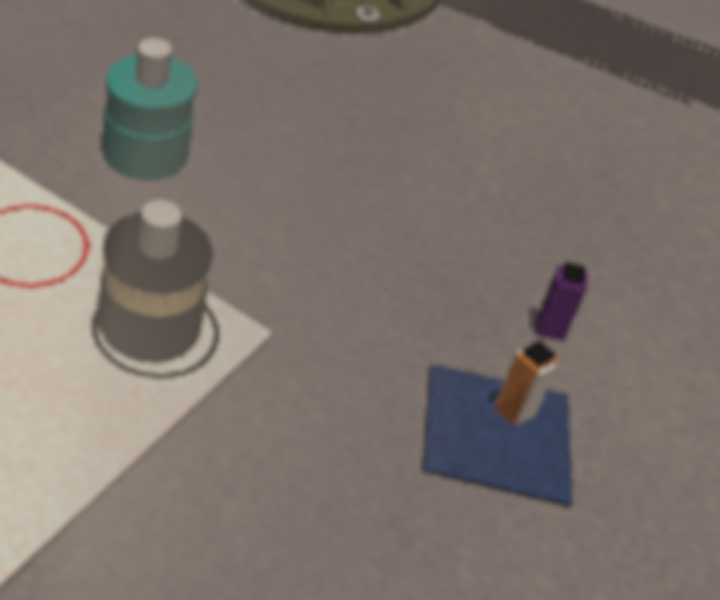

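Lamp candidates: the black lamp with cream band (top 280,190; scene 352,234) and the turquoise one (top 327,262; scene 348,178). I choose the black one. Cell candidates: amber on the left pad (top 187,227; scene 477,267), green on the right pad (471,211) and purple (top 190,265; scene 488,242). I choose the amber one. The crops confirm both choices.

```bash
python3 - <<'E'
from h import *
P={n:optics.camera(n) for n in ['top','scene']}
for n,p in P.items():
    c=p['color'].astype(int);hsv=cv2.cvtColor(p['color'],cv2.COLOR_RGB2HSV)
    hh,ss,vv=[hsv[...,i].astype(int) for i in range(3)]
    b=optics.cut_out(p,'bench')[0]['pixels'].astype(np.uint8)
    ys,xs=np.nonzero(b);hull=cv2.convexHull(np.c_[xs,ys].astype(np.int32)).reshape(-1,2)
    m=np.zeros(b.shape,np.uint8);cv2.fillConvexPoly(m,hull,1)
    # red ring
    red=(m>0)&((hh<6)|(hh>172))&(ss>90)
    ys,xs=np.nonzero(red)
    W=np.array([onz(p,x,y,10)[:2] for x,y in zip(xs,ys)])
    A=np.c_[2*W,np.ones(len(W))];s=np.linalg.lstsq(A,(W**2).sum(1),rcond=None)[0]
    r=np.sqrt(s[2]+s[0]**2+s[1]**2);res=np.hypot(*(W-s[:2]).T)-r
    k=abs(res)<6;s=np.linalg.lstsq(A[k],(W[k]**2).sum(1),rcond=None)[0]
    print(n,'ring',np.round(s[:2],1),round(float(np.sqrt(s[2]+s[0]**2+s[1]**2)),1),k.sum(),len(k))
    o=(m>0)&(hh>8)&(hh<20)&(ss>130)
    cnt,lab,st,ce=cv2.connectedComponentsWithStats(o.astype(np.uint8))
    for i in range(1,cnt):
        if st[i,4]>30:
            ys,xs=np.nonzero(lab==i);W=np.array([onz(p,x,y,10)[:2] for x,y in zip(xs,ys)])
            print('orange',st[i],np.round(W.mean(0),1));
            if st[i,2]<90:
                w,v=np.linalg.eigh(np.cov(W.T));a=v[:,1];a=a*np.sign(a[0]);pr=(W-W.mean(0))@a
                print('  axis deg',np.degrees(np.arctan2(a[1],a[0])),w,pr.min(),pr.max())
    rect=cv2.minAreaRect(np.array([onz(p,x,y,10)[:2] for x,y in hull],np.float32));print('board',rect)
    for t in ['lamp','cell','spare_center','weight_center']:
        for d in optics.cut_out(p,t)[:2]:
            ys,xs=np.nonzero(d['pixels']);print(t,d['conf'],xs.min(),xs.max(),ys.min(),ys.max(),np.round(onz(p,*d['centre'],40),0)[:2])
p=P['scene'];print(np.round(onz(p,353,210,115),1),'knob top scene')
p=P['top'];print(np.round(onz(p,278,188,115),1),'knob top top')
E
```

```text
top ring [507.5   4.1] 42.1 106 106
orange [333 127   7  29  47] [652. -14.]
  axis deg -2.8815908766969147 [  8.71411231 475.07171238] -36.80732956825069 34.3686425910423
orange [369 192  22  22 263] [ 493.  -126.8]
  axis deg -20.395235960336635 [127.50354641 236.53842958] -28.06347076765209 27.724904226805652
board ((609.7368774414062, -8.732131958007812), (362.1867980957031, 323.4109802246094), 83.12538146972656)
lamp 0.87 312 342 245 276 [355.   8.]
lamp 0.73 264 296 174 206 [524. 111.]
cell 0.67 181 196 260 270 [347. 341.]
cell 0.63 178 194 220 231 [441. 343.]
spare_center 0.71 264 296 174 206 [528. 117.]
spare_center 0.49 462 476 206 215 [ 474. -335.]
weight_center 0.76 367 390 191 213 [ 498. -118.]
scene ring [506.5   2.8] 42.1 138 138
orange [259 184  24  18 315] [ 482.9 -129.9]
  axis deg 39.944924628648444 [205.59025743 283.67098854] -32.19950773844127 32.26742129303705
orange [251 233  43  31 147] [616.7 -10.1]
  axis deg -6.98359778651297 [ 53.28798106 824.50216956] -59.54980044140697 57.14404033141185
board ((608.3374633789062, -5.9467620849609375), (364.6253662109375, 314.4212646484375), 83.24724578857422)
lamp 0.92 334 364 153 200 [359.   3.]
lamp 0.71 333 369 208 259 [518. 120.]
cell 0.73 477 495 227 253 [365. 350.]
cell 0.54 465 484 255 282 [442. 348.]
spare_center 0.55 208 219 142 163 [ 482. -327.]
weight_center 0.86 258 282 184 204 [515. -93.]
weight_center 0.61 332 369 207 260 [515. 117.]
[520.2 116.1 115. ] knob top scene
[519.3 116.1 115. ] knob top top
```

```bash
python3 - <<'E'
import cv2
a=cv2.imread('pics/top0.png');s=cv2.imread('pics/scene0.png')
c1=cv2.resize(a[165:220,250:310],(600,550),interpolation=cv2.INTER_CUBIC)
cv2.imwrite('pics/knob_top.png',c1)
cv2.imwrite('pics/cell_top.png',cv2.resize(a[190:250,160:225],(650,600),interpolation=cv2.INTER_CUBIC))
E
```

```text
(no output)
```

View pics/knob_top.png

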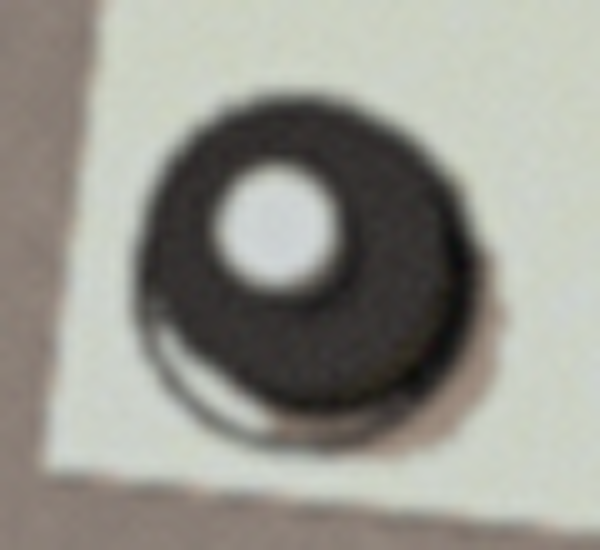

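View pics/cell_top.png

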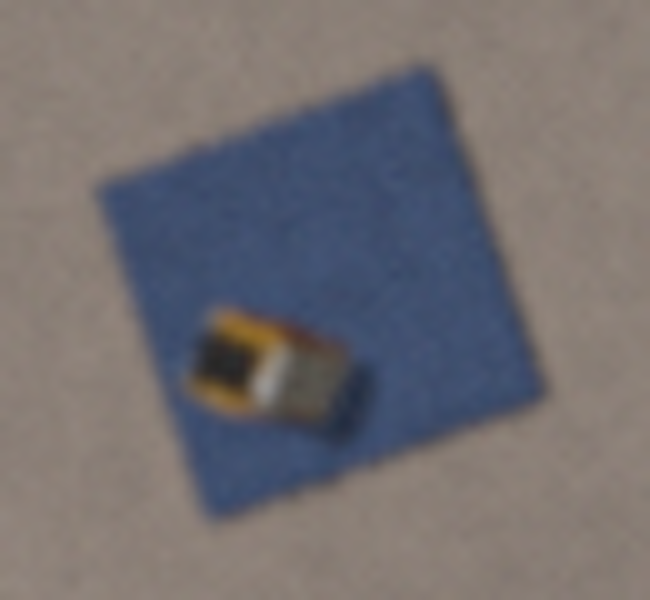

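```bash
python3 - <<'E'
from h import *
o=env.get_obs();R=cv2.Rodrigues(np.array(o['eef_rot']))[0];print(np.round(R,3))
z=R[:,2];print('jaw az',np.degrees(np.arctan2(z[1],z[0])))
p=optics.camera('wrist');print(np.round(p['tool_from_camera'],3).tolist(),p['fx'],p['cx'],p['cy']);save(p,'w0')
E
```

```text
[[-0.     0.917 -0.398]
 [-0.    -0.398 -0.917]
 [-1.     0.     0.   ]]
jaw az -113.478652310546
[[-0.0, -0.278, 0.961, -117.267], [0.001, -0.961, -0.278, 70.87], [1.0, 0.001, 0.0, 0.387], [0.0, 0.0, 0.0, 1.0]] 339.3380728719365 316.5319435056279 197.44287376067766
```

View pics/w0.png

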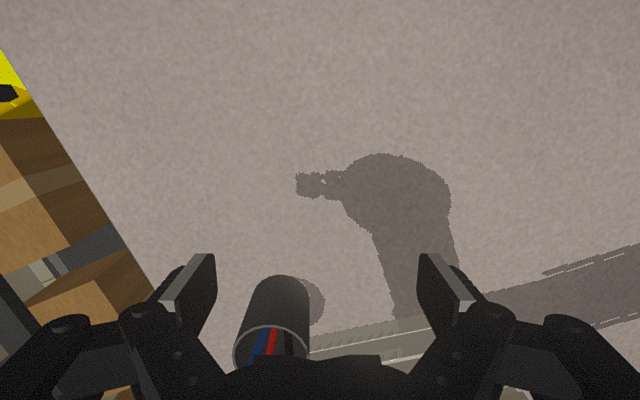

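jog_arm --motion '[{"claw":-1,"slide":[28,-43.4,0],"delta_rot":[0,0,16.7]},{"claw":-1,"slide":[28,-43.4,0],"delta_rot":[0,0,16.7]},{"claw":-1,"slide":[28,-43.4,0],"delta_rot":[0,0,16.7]},{"claw":-1,"slide":[28,-43.4,0],"delta_rot":[0,0,16.7]},{"claw":-1,"slide":[28,-43.4,0],"delta_rot":[0,0,16.7]},{"claw":-1,"slide":[28,-43.4,0],"delta_rot":[0,0,16.7]},{"claw":-1,"slide":[28,-43.4,0],"delta_rot":[0,0,16.7]},{"claw":-1,"slide":[28,-43.4,0],"delta_rot":[0,0,16.7]},{"claw":-1,"slide":[28,-43.4,0],"delta_rot":[0,0,16.7]},{"claw":-1,"slide":[28,-43.4,0],"delta_rot":[0,0,16.7]},{"claw":-1,"slide":[28,-43.4,0],"delta_rot":[0,0,16.7]},{"claw":-1,"slide":[28,-43.4,0],"delta_rot":[0,0,16.7]}]'

```text
clock: 3.15
tcp_pos: [519.9, 114.1, 256.0]
eef_rot: [1.298, 1.149, -1.299]
wrist_force: [-1.0, 0.6, -0.1]
opening: 85.8
```

jog_arm --motion '[{"claw":-1,"slide":[0,0,0],"delta_rot":[0,0,0]},{"claw":-1,"slide":[0,0,0],"delta_rot":[0,0,0]},{"claw":-1,"slide":[0,0,0],"delta_rot":[0,0,0]}]'

```text
clock: 3.45
tcp_pos: [518.6, 117.3, 256.5]
eef_rot: [1.295, 1.152, -1.294]
wrist_force: [-0.6, -0.2, 0.2]
opening: 85.6
```

```bash
python3 - <<'E'
from h import *
o=env.get_obs();print({k:np.round(o[k],3) for k in ['clock','q','tcp_pos','eef_rot','wrist_force','opening']})
R=cv2.Rodrigues(np.array(o['eef_rot']))[0];z=R[:,2];print('jaw az',np.degrees(np.arctan2(z[1],z[0])))
pose=(o['tcp_pos'],o['eef_rot'])
p=optics.camera('wrist');save(p,'w1')
for X in [(520,116,115),(521,122.7,10),(507,3.5,10)]: print(X,proj(p,X,pose))
E
```

```text
{'clock': np.float64(3.45), 'q': array([ 0.601, -0.142, -0.091,  0.   , -1.622,  0.853]), 'tcp_pos': array([518.648, 117.327, 256.454]), 'eef_rot': array([ 1.295,  1.152, -1.294]), 'wrist_force': array([-0.556, -0.235,  0.226]), 'opening': np.float64(85.594)}
jaw az -96.68095717919846
(520, 116, 115) [317.31184793 190.65395628]
(521, 122.7, 10) [310.83649182 165.47324652]
(507, 3.5, 10) [421.30951681 165.57604784]
```

View pics/w1.png

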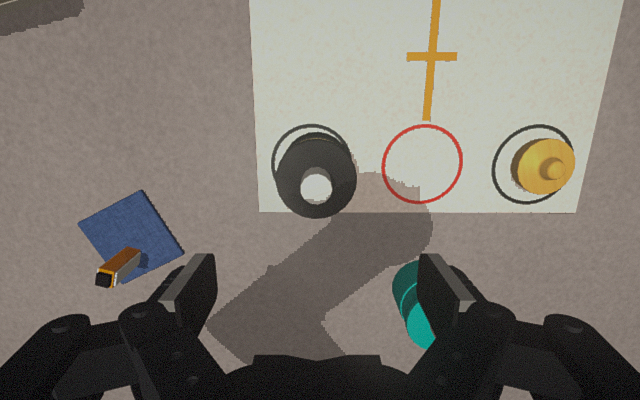

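```bash
cat > fit.py <<'E'
from h import *
def circ(W,tol=6):
    A=np.c_[2*W,np.ones(len(W))]
    k=np.ones(len(W),bool)
    for _ in range(4):
        s=np.linalg.lstsq(A[k],(W[k]**2).sum(1),rcond=None)[0];r=np.sqrt(s[2]+s[0]**2+s[1]**2)
        k=abs(np.hypot(*(W-s[:2]).T)-r)<tol
    return s[:2],r,k.sum()
def redring(p,pose,box):
    hsv=cv2.cvtColor(p['color'],cv2.COLOR_RGB2HSV).astype(int);h,s,v=[hsv[...,i] for i in range(3)]
    m=((h<6)|(h>172))&(s>90);x0,x1,y0,y1=box
    ys,xs=np.nonzero(m[y0:y1,x0:x1]);
    return circ(np.array([onz(p,x+x0,y+y0,10,pose)[:2] for x,y in zip(xs,ys)]))
def knob(p,pose,box,z=115,th=150):
    x0,x1,y0,y1=box
    g=p['color'].min(2)[y0:y1,x0:x1]
    n,l,st,c=cv2.connectedComponentsWithStats((g>th).astype(np.uint8))
    i=1+np.argmax(st[1:,4])
    cs,_=cv2.findContours((l==i).astype(np.uint8),cv2.RETR_EXTERNAL,cv2.CHAIN_APPROX_NONE)
    c=max(cs,key=len).reshape(-1,2)
    return circ(np.array([onz(p,x+x0,y+y0,z,pose)[:2] for x,y in c]),2.5),st[i]
E
python3 - <<'E'
from fit import *
o=env.get_obs()
yaw=-113.478+16.7
z=np.array([np.cos(np.radians(yaw)),np.sin(np.radians(yaw)),0]);x=np.array([0,0,-1.]);R=np.c_[x,np.cross(z,x),z]
pose=(np.array([519.03,116.31,256.26]),cv2.Rodrigues(R)[0].ravel())
print(pose,o['tcp_pos'])
p=optics.camera('wrist')
print('ring',redring(p,pose,(370,480,110,215)))
print('knob',knob(p,pose,(296,336,165,205)))
hsv=cv2.cvtColor(p['color'],cv2.COLOR_RGB2HSV).astype(int)
m=(abs(hsv[...,0]-15)<6)&(hsv[...,1]>140);m[:, :400]=0;m[:,465:]=0;m[122:]=0
ys,xs=np.nonzero(m);W=np.array([onz(p,a,b,10,pose)[:2] for a,b in zip(xs,ys)])
tick=W[abs(ys-57)<4]; 
s=W[(ys>65)];c=np.polyfit(s[:,0],s[:,1],1);print('stripe deg',np.degrees(np.arctan(c[0])),c)
t=tick;ct=np.polyfit(t[:,1],t[:,0],1);print('tick',ct)
y=(c[1]+c[0]*ct[1])/(1-c[0]*ct[0]);print('cross',ct[0]*y+ct[1],y)
# board front edge
g=p['color'].min(2)
E
```

```text
(array([519.03, 116.31, 256.26]), array([ 1.29580837,  1.15091746, -1.29580837])) [518.67103479 117.25003064 256.45594878]
ring (array([507.81171602,   2.25641533]), np.float64(42.06577291303061), np.int64(839))
knob ((array([523.05348927, 115.98362755]), np.float64(11.149534960178645), np.int64(87)), array([  5,   9,  31,  27, 651], dtype=int32))
stripe deg -6.640474165224671 [-0.11641987 61.01409837]
tick [1.16791753e-01 6.17494441e+02]
cross 616.2414231775821 -10.728648450655031
```

```bash
python3 - <<'E'
from fit import *
pose=(np.array([519.03,116.31,256.26]),np.array([1.2958,1.1509,-1.2958]))
p=optics.camera('wrist')
for th in [60,80,100,120,150]: print(th,knob(p,pose,(292,342,155,210),th=th))
c=cv2.resize(p['color'][140:225,270:365,::-1],None,fx=7,fy=7,interpolation=cv2.INTER_NEAREST)
q=(proj(p,(520,116,115),pose)-[270,140])*7;cv2.circle(c,tuple(int(v) for v in q),5,(0,0,255),-1)
cv2.imwrite('pics/k.png',c)
E
```

```text
60 ((array([530.13867995, 117.14404585]), np.float64(18.10550684061706), np.int64(147)), array([   0,    0,   42,   50, 1518], dtype=int32))
80 ((array([524.30516068, 115.996507  ]), np.float64(13.600365017788906), np.int64(99)), array([  8,  12,  32,  38, 952], dtype=int32))
100 ((array([522.21111397, 116.26860624]), np.float64(12.184331217033256), np.int64(88)), array([  8,  18,  32,  32, 772], dtype=int32))
120 ((array([522.09699368, 116.26121805]), np.float64(12.007000774802727), np.int64(86)), array([  8,  19,  32,  30, 750], dtype=int32))
150 ((array([522.97760128, 116.02056123]), np.float64(11.182068161063492), np.int64(86)), array([  9,  19,  31,  27, 655], dtype=int32))
```

View pics/k.png

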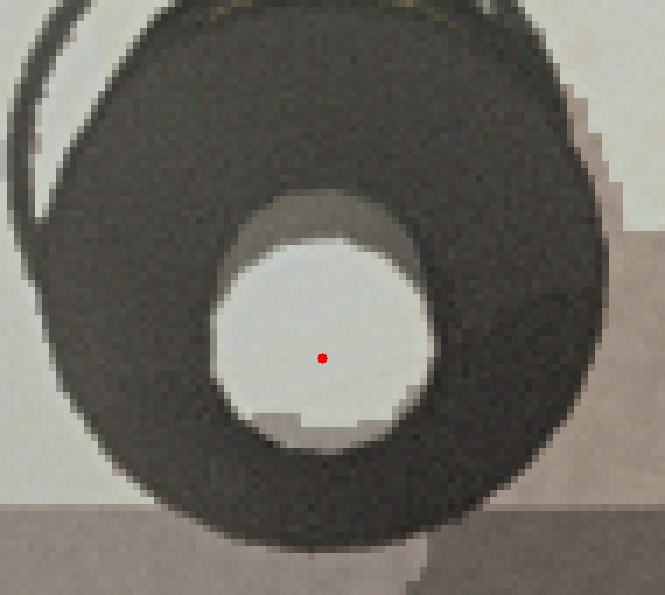

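The zoom shows the knob top centred at about (316,189) in the wrist picture. That puts it at world (520.8, 116), in agreement with the fixed cameras. I'll descend on it.

jog_arm --motion '[{"claw":-1,"slide":[0.2,0,-4],"delta_rot":[0,0,0]},{"claw":-1,"slide":[0.2,0,-8],"delta_rot":[0,0,0]},{"claw":-1,"slide":[0.2,0,-11],"delta_rot":[0,0,0]},{"claw":-1,"slide":[0.2,0,-13],"delta_rot":[0,0,0]},{"claw":-1,"slide":[0.2,0,-14.2],"delta_rot":[0,0,0]},{"claw":-1,"slide":[0.2,0,-14.2],"delta_rot":[0,0,0]},{"claw":-1,"slide":[0.2,0,-14.2],"delta_rot":[0,0,0]},{"claw":-1,"slide":[0.2,0,-14.2],"delta_rot":[0,0,0]}]'

```text
clock: 4.4
tcp_pos: [521.8, 116.7, 116.0]
eef_rot: [1.297, 1.15, -1.293]
wrist_force: [0.0, -0.2, 0.3]
opening: 85.6
```

```bash
python3 - <<'E'
from h import *
for i in range(3):
    p=optics.camera('wrist');o=env.get_obs();print(np.round(o['tcp_pos'],1),np.round(o['wrist_force'],1))
save(p,'w2')
E
```

```text
[521.7 116.7 115.8] [ 0.2 -0.3  0.2]
[521.6 116.6 115.6] [0.4 0.4 0.6]
[521.5 116.6 115.4] [0.9 0.8 0.6]
```

View pics/w2.png

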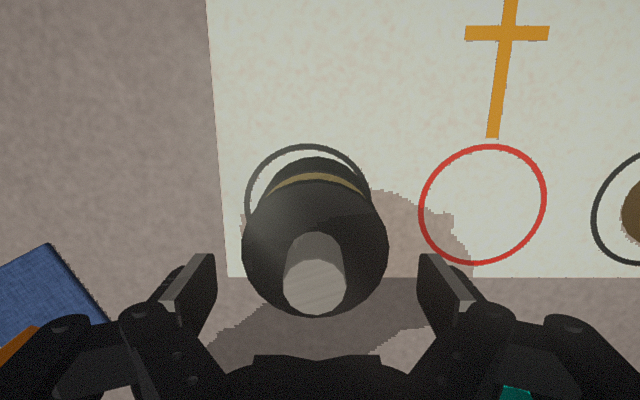

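jog_arm --motion '[{"claw":-0.2,"slide":[0,0,0],"delta_rot":[0,0,0]},{"claw":0,"slide":[0,0,0],"delta_rot":[0,0,0]},{"claw":0.2,"slide":[0,0,0],"delta_rot":[0,0,0]},{"claw":0.4,"slide":[0,0,0],"delta_rot":[0,0,0]},{"claw":0.6,"slide":[0,0,0],"delta_rot":[0,0,0]},{"claw":0.8,"slide":[0,0,0],"delta_rot":[0,0,0]},{"claw":1,"slide":[0,0,0],"delta_rot":[0,0,0]},{"claw":1,"slide":[0,0,0],"delta_rot":[0,0,0]},{"claw":1,"slide":[0,0,0],"delta_rot":[0,0,0]},{"claw":1,"slide":[0,0,0],"delta_rot":[0,0,0]},{"claw":1,"slide":[0,0,0],"delta_rot":[0,0,0]}]' --grip_force 25

```text
clock: 5.65
tcp_pos: [521.1, 116.5, 114.4]
eef_rot: [1.296, 1.151, -1.295]
wrist_force: [0.3, 1.4, 0.7]
opening: 24.9
```

```bash
python3 - <<'E'
from h import *
for i in range(3):
    p=optics.camera('wrist');o=env.get_obs();print(np.round(o['tcp_pos'],1),np.round(o['wrist_force'],1),o['opening'])
save(p,'w3')
E
```

```text
[521.1 116.5 114.3] [-0.1  1.8  0. ] 24.74734509851887
[521.1 116.5 114.3] [0.1 2.3 0.3] 25.362458946335764
[521.1 116.4 114.3] [-0.   3.6  0.3] 24.849790109104173
```

View pics/w3.png

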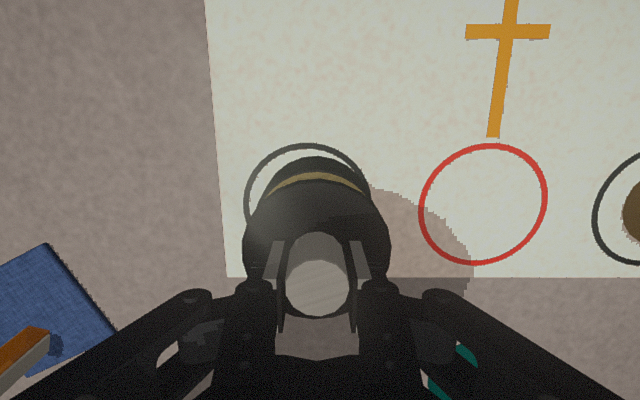

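jog_arm --motion '[{"claw":1,"slide":[-0.05,-0.4,0],"delta_rot":[0,0,0]},{"claw":1,"slide":[-0.15,-1.2,0],"delta_rot":[0,0,0]},{"claw":1,"slide":[-0.25,-2.2,0],"delta_rot":[0,0,0]},{"claw":1,"slide":[-0.4,-3.4,0],"delta_rot":[0,0,0]},{"claw":1,"slide":[-0.55,-4.7,0],"delta_rot":[0,0,0]},{"claw":1,"slide":[-0.7,-6.0,0],"delta_rot":[0,0,0]},{"claw":1,"slide":[-0.85,-7.3,0],"delta_rot":[0,0,0]},{"claw":1,"slide":[-1.0,-8.6,0],"delta_rot":[0,0,0]},{"claw":1,"slide":[-1.15,-9.8,0],"delta_rot":[0,0,0]},{"claw":1,"slide":[-1.25,-10.7,0],"delta_rot":[0,0,0]},{"claw":1,"slide":[-1.3,-11.2,0],"delta_rot":[0,0,0]},{"claw":1,"slide":[-1.3,-11.3,0],"delta_rot":[0,0,0]}]'

```text
clock: 7.0
tcp_pos: [508.0, 2.7, 114.4]
eef_rot: [1.297, 1.15, -1.296]
wrist_force: [0.6, 4.6, 4.1]
opening: 25.1
```

```bash
python3 - <<'E'
from fit import *
for i in range(6):
    p=optics.camera('wrist')
o=env.get_obs();print(np.round(o['tcp_pos'],1),np.round(o['wrist_force'],1),o['opening'])
save(p,'w4');t=optics.camera('top');s=optics.camera('scene');save(t,'t4');save(s,'s4')
a=t['color'][150:230,290:370,::-1];b=s['color'][170:270,260:360,::-1]
cv2.imwrite('pics/c4.png',np.hstack([cv2.resize(a,(390,390),interpolation=cv2.INTER_CUBIC),cv2.resize(b,(390,390),interpolation=cv2.INTER_CUBIC)]))
E
```

```text
[508.    3.2 114.2] [0.1 1.5 3.2] 24.745815586496885
```

View pics/w4.png

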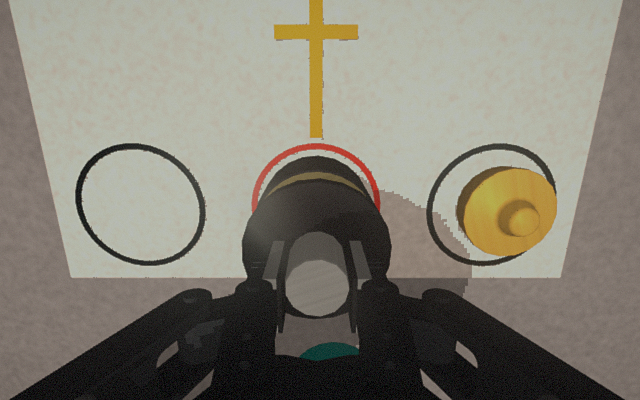

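View pics/c4.png

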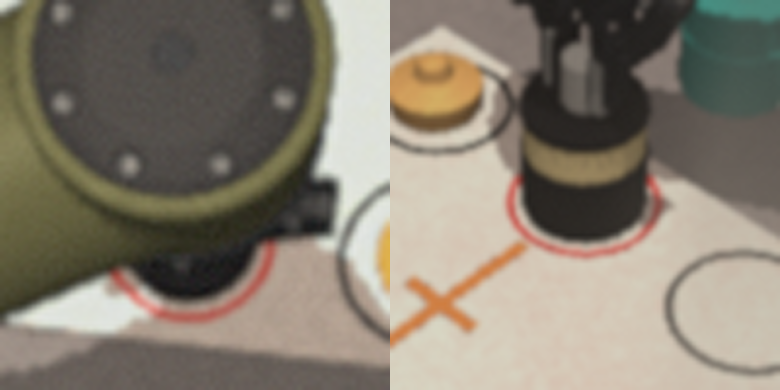

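jog_arm --motion '[{"claw":0.3,"slide":[0,0,0],"delta_rot":[0,0,0]},{"claw":0,"slide":[0,0,0],"delta_rot":[0,0,0]},{"claw":-0.5,"slide":[0,0,0],"delta_rot":[0,0,0]},{"claw":-1,"slide":[0,0,0],"delta_rot":[0,0,0]},{"claw":-1,"slide":[0,0,0],"delta_rot":[0,0,0]},{"claw":-1,"slide":[0,0,0],"delta_rot":[0,0,0]},{"claw":-1,"slide":[0,0,0],"delta_rot":[0,0,0]},{"claw":-1,"slide":[0,0,0],"delta_rot":[0,0,0]},{"claw":-1,"slide":[0,0,4],"delta_rot":[0,0,0]},{"claw":-1,"slide":[0,0,8],"delta_rot":[0,0,0]},{"claw":-1,"slide":[0,0,12],"delta_rot":[0,0,0]},{"claw":-1,"slide":[0,0,14],"delta_rot":[0,0,0]}]'

```text
clock: 8.6
tcp_pos: [508.8, 3.1, 258.7]
eef_rot: [1.299, 1.148, -1.292]
wrist_force: [-0.1, 0.3, 0.1]
opening: 85.4
```

```bash
python3 - <<'E'
from fit import *
for i in range(6):
    p=optics.camera('wrist')
o=env.get_obs();print(o['clock'],np.round(o['tcp_pos'],1),np.round(o['wrist_force'],1),o['opening'])
pose=(np.array([508.03,3.31,254.26]),np.array([1.2958,1.1509,-1.2958]))
s=optics.camera('scene')
print('ring w',redring(p,pose,(200,480,100,300)),'ring s',redring(s,None,(285,335,200,240)))
print(proj(p,(507.3,3,115),pose))
ims=[]
for c,ps,(x0,x1,y0,y1),k in [(p,pose,(255,375,100,230),3),(s,None,(270,350,165,250),4.6)]:
    im=cv2.resize(c['color'][y0:y1,x0:x1,::-1],None,fx=k,fy=k,interpolation=cv2.INTER_CUBIC)
    for r,z,col in [(44,10,(255,0,0)),(36,10,(0,255,0)),(36,85,(0,255,0)),(13,115,(255,0,255))]:
        pts=np.array([(proj(c,(507.3+r*np.cos(a),3+r*np.sin(a),z),ps)-[x0,y0]+.5)*k for a in np.linspace(0,6.283,60)])
        cv2.polylines(im,[pts.astype(np.int32)],True,col,1)
    ims.append(im)
H=max(i.shape[0] for i in ims);ims=[cv2.copyMakeBorder(i,0,H-i.shape[0],0,0,0) for i in ims]
cv2.imwrite('pics/c5.png',np.hstack(ims));save(p,'w5')
E
```

```text
8.9 [507.6   3.3 252.9] [ 0.2 -0.4 -0.3] 85.37951812978935
ring w (array([508.08540029,   3.08962218]), np.float64(42.18871545145643), np.int64(443)) ring s (array([506.76661922,   3.23174629]), np.float64(41.77653463517308), np.int64(106))
[316.28855557 194.01643842]
```

View pics/c5.png

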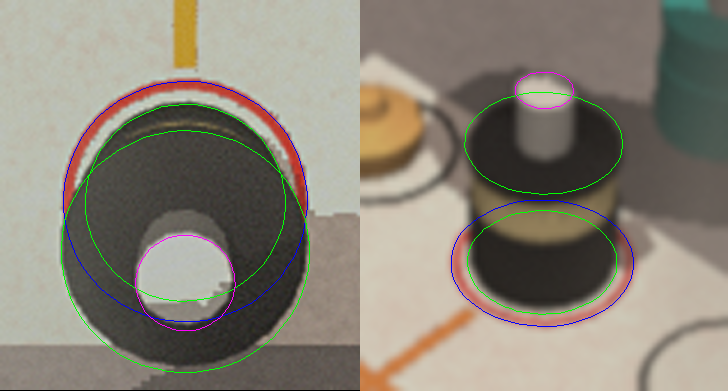

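View pics/w5.png

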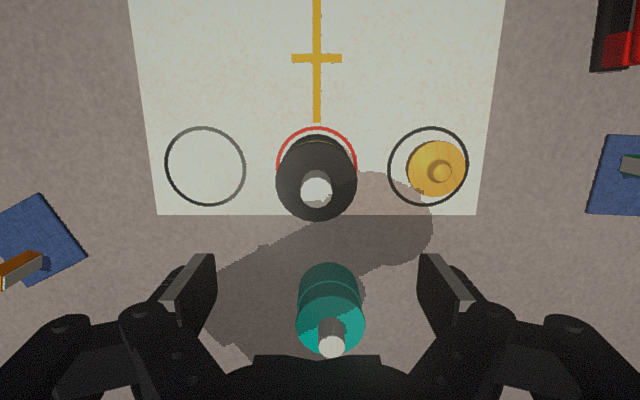

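The lamp stands inside the red ring, centred to about 1 mm in both views, with the base circle concentric and the knob upright. Next is the amber cell.

jog_arm --motion '[{"claw":-1,"slide":[-6.7,34.2,0],"delta_rot":[0,0,-21]},{"claw":-1,"slide":[-6.7,34.2,0],"delta_rot":[0,0,-21]},{"claw":-1,"slide":[-6.7,34.2,0],"delta_rot":[0,0,-21]},{"claw":-1,"slide":[-6.7,34.2,0],"delta_rot":[0,0,-21]},{"claw":-1,"slide":[-6.7,34.2,0],"delta_rot":[0,0,-21]},{"claw":-1,"slide":[-6.7,34.2,0],"delta_rot":[0,0,-21]},{"claw":-1,"slide":[-6.7,34.2,0],"delta_rot":[0,0,-21]},{"claw":-1,"slide":[-6.7,34.2,0],"delta_rot":[0,0,-21]},{"claw":-1,"slide":[-6.7,34.2,0],"delta_rot":[0,0,-21]},{"claw":-1,"slide":[-6.7,34.2,0],"delta_rot":[0,0,-21]},{"claw":-1,"slide":[-6.7,34.2,0],"delta_rot":[0,0,-21]},{"claw":-1,"slide":[-6.7,34.2,0],"delta_rot":[0,0,-21]}]'

```text
clock: 10.15
tcp_pos: [441.5, 344.2, 254.6]
eef_rot: [1.558, 0.939, -1.557]
wrist_force: [-0.3, -0.0, 0.6]
opening: 85.6
```

```bash
cat >> h.py <<'E'
def mkpose(pos,yaw):
    a=np.radians(yaw);z=np.array([np.cos(a),np.sin(a),0]);x=np.array([0,0,-1.])
    return np.array(pos,float),cv2.Rodrigues(np.c_[x,np.cross(z,x),z])[0].ravel()
E
python3 - <<'E'
from fit import *
for i in range(7): p=optics.camera('wrist')
o=env.get_obs();R=cv2.Rodrigues(np.array(o['eef_rot']))[0];print(o['clock'],np.round(o['tcp_pos'],1),np.degrees(np.arctan2(R[1,2],R[0,2])))
save(p,'w6')
pose=mkpose([441.03,345.31,254.26],-117.78)
print(proj(p,(441,345,66),pose),proj(p,(441,345,6),pose))
for t in ['cell','cell_clear','cell_frost_a']: print(t,[(round(d['conf'],2),d['centre']) for d in optics.cut_out(p,t)])
c=p['color'][90:230,240:400,::-1];cv2.imwrite('pics/w6c.png',cv2.resize(c,None,fx=4.2,fy=4.2,interpolation=cv2.INTER_CUBIC))
E
```

```text
10.5 [441.1 345.1 254.3] -117.79540953690831
[316.30046492 179.12504479] [316.32341161 166.71453423]
cell [(0.94, [317.3, 176.8]), (0.86, [359.7, 246.1])]
cell_clear [(0.82, [315.5, 170.3]), (0.59, [363.9, 242.7]), (0.56, [317.8, 175.0])]
cell_frost_a [(0.51, [352.8, 241.5])]
```

View pics/w6.png

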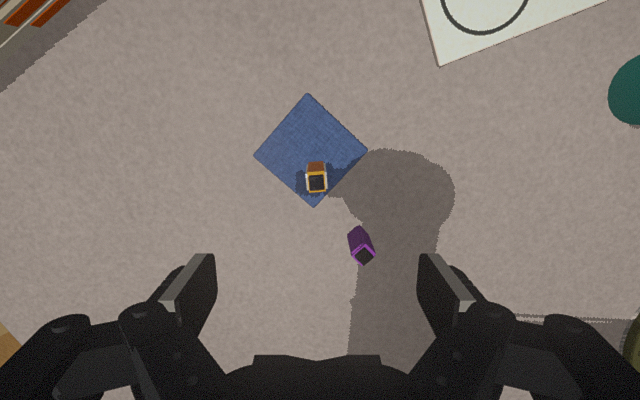

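View pics/w6c.png

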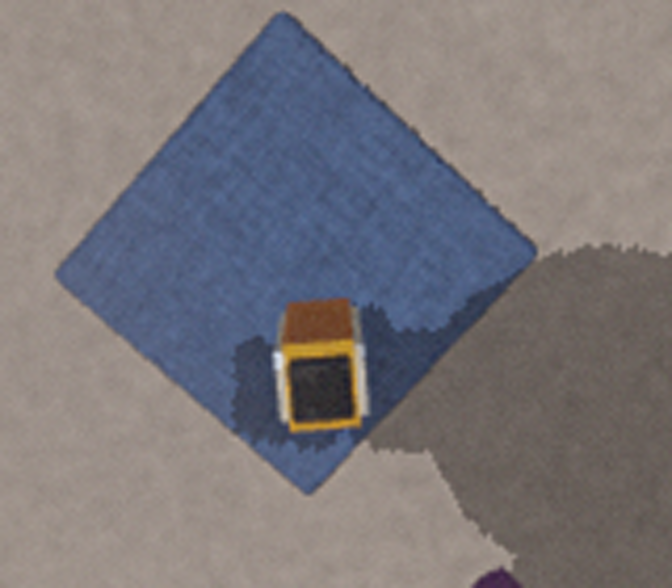

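jog_arm --motion '[{"claw":-1,"slide":[0,0,-4.5],"delta_rot":[0,0,0]},{"claw":-1,"slide":[0,0,-9],"delta_rot":[0,0,0]},{"claw":-1,"slide":[0,0,-9],"delta_rot":[0,0,0]},{"claw":-1,"slide":[0,0,-9],"delta_rot":[0,0,0]}]'

```text
clock: 11.05
tcp_pos: [441.4, 345.1, 165.2]
eef_rot: [1.556, 0.938, -1.556]
wrist_force: [0.0, -0.3, -0.4]
opening: 85.3
```

```bash
python3 - <<'E'
from fit import *
for i in range(6): p=optics.camera('wrist')
o=env.get_obs();print(o['clock'],np.round(o['tcp_pos'],1))
save(p,'w7')
pose=mkpose([441.03,345.31,164.26],-117.78)
u,v=proj(p,(441,345,66),pose);print(u,v)
x0,y0=int(u)-40,int(v)-55
for d in optics.cut_out(p,'cell')[:1]:
    m=d['pixels'];ys,xs=np.nonzero(m);print(d['conf'],d['centre'],xs.min(),xs.max(),ys.min(),ys.max())
g=p['color'].max(2).astype(int)
n,l,st,ce=cv2.connectedComponentsWithStats(((g<60)&m).astype(np.uint8),connectivity=4)
i=1+np.argmax(st[1:,4]);print(st[i],ce[i])
ys,xs=np.nonzero(l==i)
W=np.array([onz(p,a,b,66,pose)[:2] for a,b in zip(xs,ys)],np.float32);print('cap',cv2.minAreaRect(W),W.mean(0))
c=p['color'][y0:y0+100,x0:x0+100,::-1];c=cv2.resize(c,None,fx=6,fy=6,interpolation=cv2.INTER_CUBIC);cv2.imwrite('pics/w7c.png',c)
print(x0,y0)
E
```

```text
11.35 [441.5 345.9 166.3]
316.2420023014366 209.57067510739344
0.74 [320.9, 201.4] 303 332 179 225
[309 202  20  21 324] [318.75925926 211.80555556]
cap ((438.839599609375, 344.6216125488281), (12.455300331115723, 13.62150764465332), 66.65161895751953) [438.80612 344.2496 ]
276 154
```

View pics/w7c.png

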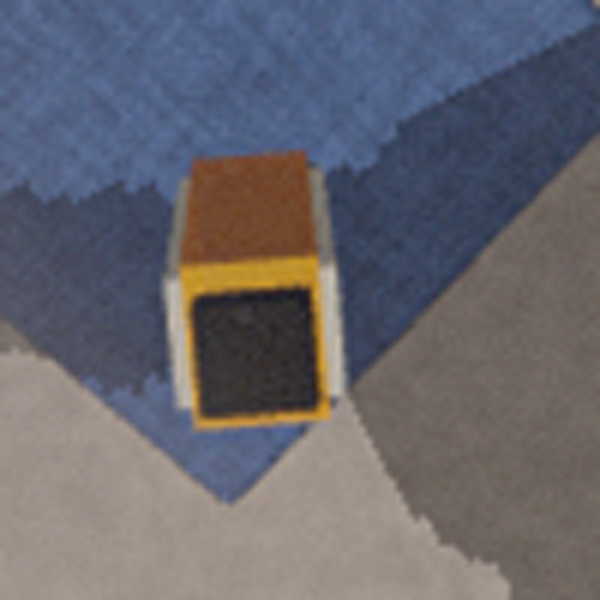

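jog_arm --motion '[{"claw":-1,"slide":[-0.22,-0.09,0],"delta_rot":[0,0,4.6]},{"claw":-1,"slide":[-0.22,-0.09,-2.5],"delta_rot":[0,0,4.6]},{"claw":-1,"slide":[-0.22,-0.09,-5.5],"delta_rot":[0,0,4.6]},{"claw":-1,"slide":[-0.22,-0.09,-8],"delta_rot":[0,0,4.6]},{"claw":-1,"slide":[-0.22,-0.09,-10],"delta_rot":[0,0,4.6]},{"claw":-1,"slide":[-0.22,-0.09,-11.3],"delta_rot":[0,0,4.6]},{"claw":-1,"slide":[-0.22,-0.09,-11.8],"delta_rot":[0,0,4.6]},{"claw":-1,"slide":[-0.22,-0.09,-11.8],"delta_rot":[0,0,4.6]},{"claw":-1,"slide":[-0.22,-0.09,-11.8],"delta_rot":[0,0,4.6]}]'

```text
clock: 12.3
tcp_pos: [439.4, 345.0, 47.6]
eef_rot: [1.502, 0.99, -1.499]
wrist_force: [-0.5, 0.0, 0.6]
opening: 85.4
```

```bash
python3 - <<'E'
from fit import *
for i in range(6): p=optics.camera('wrist')
o=env.get_obs();print(o['clock'],np.round(o['tcp_pos'],1),np.round(o['wrist_force'],1))
save(p,'w8')
pose=mkpose([438.83,344.41,46.26],-113.18)
print(proj(p,(438.8,344.4,66),pose))
E
```

```text
12.6 [439.  344.6  46.8] [ 1.1  0.5 -0.2]
[315.19769744 320.13502987]
```

View pics/w8.png

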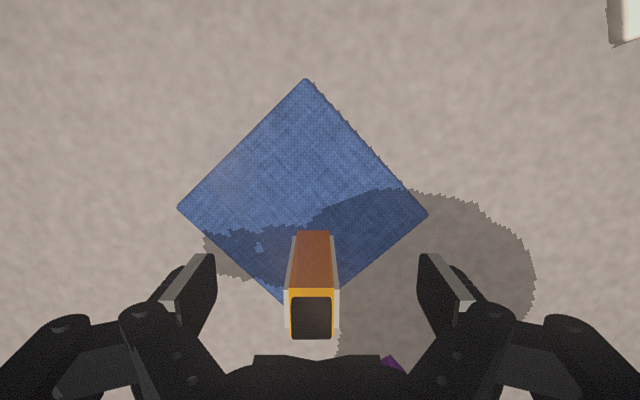

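jog_arm --motion '[{"claw":-0.8,"slide":[0.1,0.1,0],"delta_rot":[0,0,0]},{"claw":-0.4,"slide":[0.1,0.1,0],"delta_rot":[0,0,0]},{"claw":-0.1,"slide":[0.1,0.1,0],"delta_rot":[0,0,0]},{"claw":0.1,"slide":[0.1,0.1,0],"delta_rot":[0,0,0]},{"claw":0.3,"slide":[0.1,0.1,0],"delta_rot":[0,0,0]},{"claw":0.4,"slide":[0.1,0.1,0],"delta_rot":[0,0,0]},{"claw":0.5,"slide":[0.1,0.1,0],"delta_rot":[0,0,0]},{"claw":0.6,"slide":[0.1,0.1,0],"delta_rot":[0,0,0]},{"claw":0.8,"slide":[0.1,0.1,0],"delta_rot":[0,0,0]},{"claw":1,"slide":[0.1,0.1,0],"delta_rot":[0,0,0]},{"claw":1,"slide":[0.1,0.1,0],"delta_rot":[0,0,0]},{"claw":1,"slide":[0.1,0.1,0],"delta_rot":[0,0,0]}]' --grip_force 25

```text
clock: 13.8
tcp_pos: [439.9, 345.5, 46.4]
eef_rot: [1.501, 0.99, -1.5]
wrist_force: [0.3, -0.1, 1.8]
opening: 19.5
```

```bash
python3 - <<'E'
from fit import *
for i in range(6): p=optics.camera('wrist')
o=env.get_obs();print(o['clock'],np.round(o['tcp_pos'],1),np.round(o['wrist_force'],1),o['opening'])
save(p,'w9')
pose=mkpose([439.83,345.41,46.26],-113.18)
print(proj(p,(439.8,345.4,66),pose))
E
```

```text
14.1 [439.9 345.5  46.4] [0.1 0.3 0.5] 19.770567915793134
[315.19871323 320.13598978]
```

View pics/w9.png

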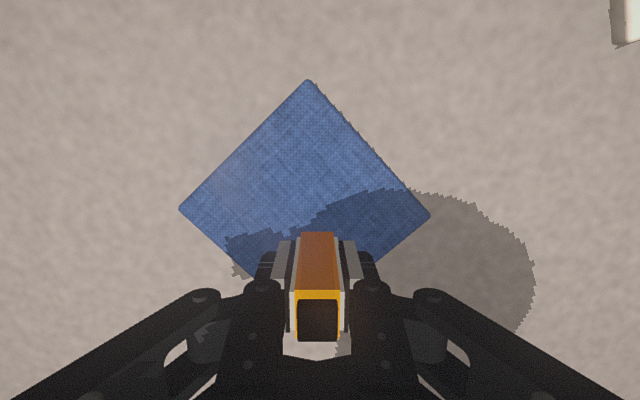

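jog_arm --motion '[{"claw":1,"slide":[0,0,1],"delta_rot":[0,0,0]},{"claw":1,"slide":[0,0,3],"delta_rot":[0,0,0]},{"claw":1,"slide":[0,0,6],"delta_rot":[0,0,0]},{"claw":1,"slide":[0,0,9.5],"delta_rot":[0,0,0]},{"claw":1,"slide":[0,0,13],"delta_rot":[0,0,0]},{"claw":1,"slide":[0,0,15],"delta_rot":[0,0,0]},{"claw":1,"slide":[1,-2,15.4],"delta_rot":[0,0,1]},{"claw":1,"slide":[2.5,-5,15.4],"delta_rot":[0,0,2.5]},{"claw":1,"slide":[4,-8,15.4],"delta_rot":[0,0,4]},{"claw":1,"slide":[5.5,-11,15.4],"delta_rot":[0,0,5.5]},{"claw":1,"slide":[7,-14,15.4],"delta_rot":[0,0,7]},{"claw":1,"slide":[8,-16,15.4],"delta_rot":[0,0,8]}]'

```text
clock: 15.3
tcp_pos: [520.2, 183.4, 200.7]
eef_rot: [1.401, 1.072, -1.402]
wrist_force: [0.1, 0.7, -1.1]
opening: 19.4
```

jog_arm --motion '[{"claw":1,"slide":[1.5,-3,0],"delta_rot":[0,0,1.5]},{"claw":1,"slide":[3,-6,0],"delta_rot":[0,0,3]},{"claw":1,"slide":[5,-10,0],"delta_rot":[0,0,5]},{"claw":1,"slide":[7,-14,0],"delta_rot":[0,0,7]},{"claw":1,"slide":[8.5,-17,0],"delta_rot":[0,0,8]},{"claw":1,"slide":[9.3,-18.8,0],"delta_rot":[0,0,8.4]},{"claw":1,"slide":[9.66,-19.54,0],"delta_rot":[0,0,8.45]},{"claw":1,"slide":[9.66,-19.54,0],"delta_rot":[0,0,8.45]},{"claw":1,"slide":[9.66,-19.54,0],"delta_rot":[0,0,8.45]},{"claw":1,"slide":[9.66,-19.54,0],"delta_rot":[0,0,8.45]}]'

```text
clock: 16.3
tcp_pos: [616.2, -9.0, 200.5]
eef_rot: [1.295, 1.152, -1.294]
wrist_force: [0.4, 0.4, -2.0]
opening: 19.7
```

```bash
python3 - <<'E'
from fit import *
for i in range(5): p=optics.camera('wrist')
o=env.get_obs();R=cv2.Rodrigues(np.array(o['eef_rot']))[0];print(o['clock'],np.round(o['tcp_pos'],1),np.degrees(np.arctan2(R[1,2],R[0,2])),np.round(o['wrist_force'],1),o['opening'])
save(p,'w10');s=optics.camera('scene');save(s,'s10')
E
```

```text
16.55 [616.3  -9.4 200.4] -96.68354036587118 [ 0.5  0.8 -0.8] 19.451487224473524
```

View pics/w10.png

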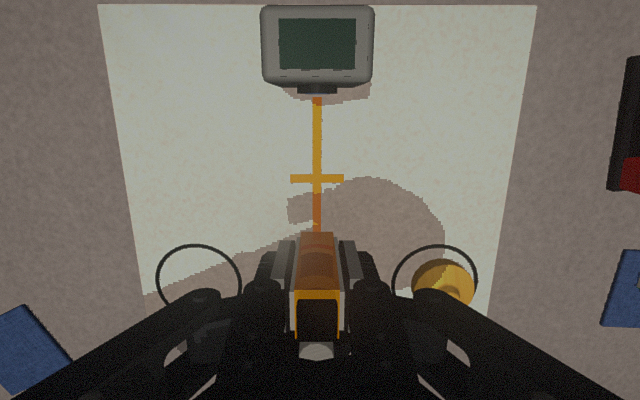

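View pics/s10.png

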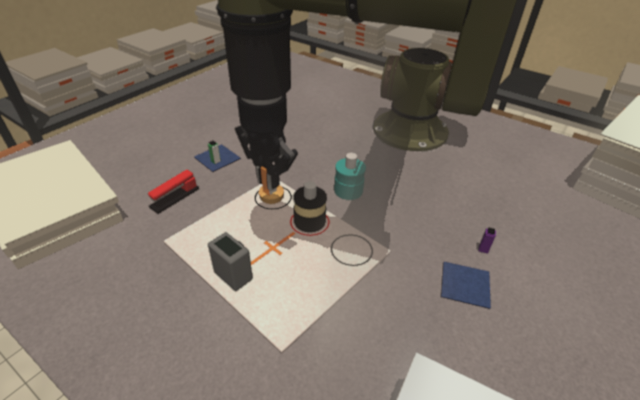

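```bash
python3 - <<'E'
from fit import *
p=optics.camera('wrist');pose=mkpose([616.43,-9.99,200.26],-96.73)
hsv=cv2.cvtColor(p['color'],cv2.COLOR_RGB2HSV).astype(int)
m=(abs(hsv[...,0]-14)<8)&(hsv[...,1]>130);m[:98]=0;m[229:]=0
ys,xs=np.nonzero(m);W=np.array([onz(p,a,b,10,pose)[:2] for a,b in zip(xs,ys)])
k=((abs(xs-317)>8));t=W[k];ct=np.polyfit(t[:,1],t[:,0],1)
k=(abs(ys-179)>8)&(abs(xs-317)<9);s=W[k];c=np.polyfit(s[:,0],s[:,1],1)
y=(c[1]+c[0]*ct[1])/(1-c[0]*ct[0]);print('cross',ct[0]*y+ct[1],y,'deg',np.degrees(np.arctan(c[0])),np.degrees(np.arctan(ct[0])))
E
```

```text
cross 617.0064796129252 -10.387885864049295 deg -6.962176300798846 1.2762025899326983
```

jog_arm --motion '[{"claw":1,"slide":[0,0,-2],"delta_rot":[0,0,0]},{"claw":1,"slide":[0,0,-4.5],"delta_rot":[0,0,0]},{"claw":1,"slide":[0,0,-7],"delta_rot":[0,0,0]},{"claw":1,"slide":[0,0,-9.2],"delta_rot":[0,0,0]},{"claw":1,"slide":[0,0,-11],"delta_rot":[0,0,0]},{"claw":1,"slide":[0,0,-12],"delta_rot":[0,0,0]},{"claw":1,"slide":[0,0,-12],"delta_rot":[0,0,0]},{"claw":1,"slide":[0,0,-12],"delta_rot":[0,0,0]},{"claw":1,"slide":[0,0,-12],"delta_rot":[0,0,0]},{"claw":1,"slide":[0,0,-12],"delta_rot":[0,0,0]}]'

```text
clock: 17.65
tcp_pos: [617.0, -9.9, 81.5]
eef_rot: [1.296, 1.15, -1.294]
wrist_force: [-0.2, 0.1, -1.3]
opening: 19.4
```

```bash
python3 - <<'E'
from fit import *
for i in range(5): p=optics.camera('wrist')
o=env.get_obs();R=cv2.Rodrigues(np.array(o['eef_rot']))[0];print(o['clock'],np.round(o['tcp_pos'],1),np.degrees(np.arctan2(R[1,2],R[0,2])),np.round(o['wrist_force'],1),o['opening'])
print(np.round(R[:,0],4))
save(p,'w11');s=optics.camera('scene');save(s,'s11')
x0,y0,k=200,150,5
im=cv2.resize(s['color'][y0:y0+110,x0:x0+150,::-1],None,fx=k,fy=k,interpolation=cv2.INTER_CUBIC)
ex=np.array([np.cos(np.radians(-6.7)),np.sin(np.radians(-6.7)),0]);ey=np.array([-ex[1],ex[0],0])
C=np.array([616.4,-10,0])
for z,h in [(40,10),(94,10),(100,7)]:
    pts=[(proj(s,C+a*h*ex+b*h*ey+[0,0,z])-[x0,y0]+.5)*k for a,b in [(1,1),(1,-1),(-1,-1),(-1,1)]]
    cv2.polylines(im,[np.array(pts,np.int32)],True,(0,255,0),1)
cv2.imwrite('pics/s11c.png',im)
E
```

```text
17.9 [616.5 -10.   80.5] -96.73215785557436 [ 0.  -0.1 -1.5] 19.56832339201838
[ 3.e-04 -0.e+00 -1.e+00]
```

View pics/s11c.png

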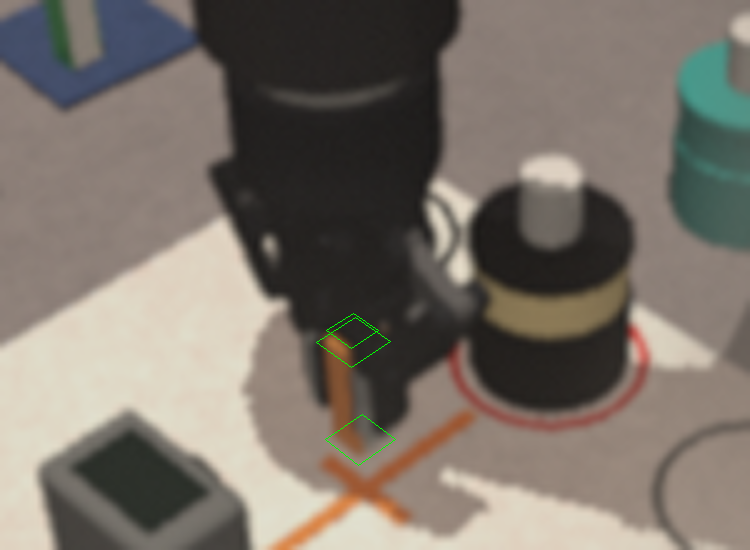

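View pics/w11.png

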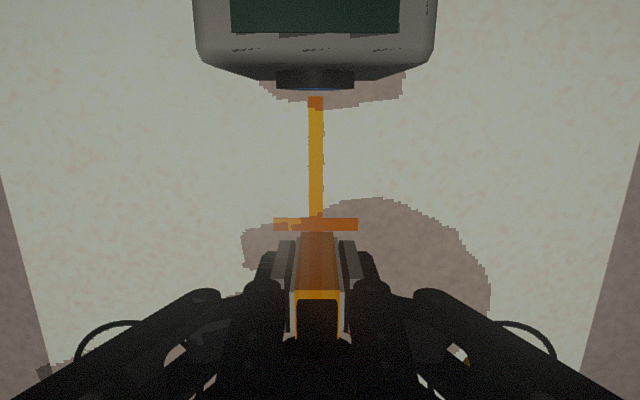

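```bash
python3 - <<'E'
from fit import *
s=optics.camera('scene')
x0,y0,k=255,205,16
im=s['color'][y0:y0+45,x0:x0+35,::-1].astype(float)*1.5
im=cv2.resize(np.clip(im,0,255).astype(np.uint8),None,fx=k,fy=k,interpolation=cv2.INTER_CUBIC);raw=im.copy()
ex=np.array([np.cos(np.radians(-6.7)),np.sin(np.radians(-6.7)),0]);ey=np.array([-ex[1],ex[0],0])
C=np.array([616.4,-10,0])
P=lambda a,b,z:tuple(int(v) for v in (proj(s,C+a*ex+b*ey+[0,0,z])-[x0,y0]+.5)*k)
for a,b in [(10,8),(10,-8),(8,10),(-8,10)]: cv2.line(im,P(a,b,40),P(a,b,94),(0,255,0),1)
cv2.line(im,P(10,-8,40),P(10,8,40),(0,255,0),1);cv2.line(im,P(8,10,42),P(-8,10,42),(255,0,0),1)
cv2.imwrite('pics/s12.png',np.hstack([raw,im])[:, :][:720]);print(im.shape)
im2=cv2.resize(np.hstack([raw,im]),None,fx=.7,fy=.7,interpolation=cv2.INTER_AREA);cv2.imwrite('pics/s12.png',im2)
E
```

```text
(720, 560, 3)
```

View pics/s12.png

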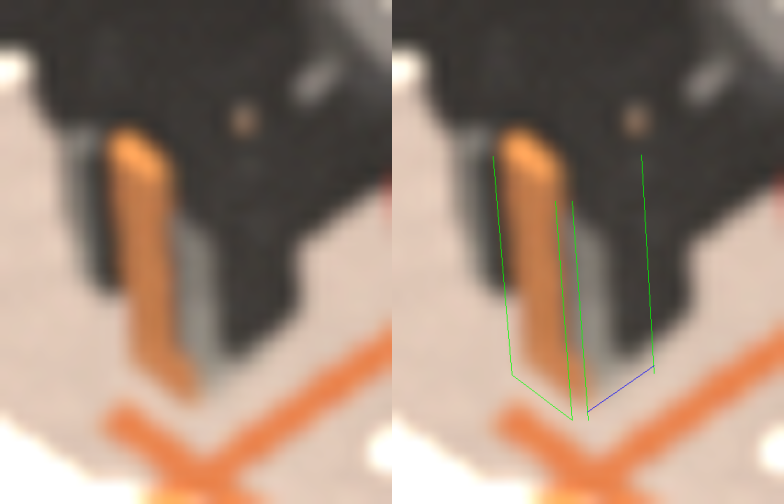

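```bash
python3 - <<'E'
from fit import *
s=optics.camera('scene')
x0,y0,k=200,170,6
im=cv2.resize(s['color'][y0:y0+120,x0:x0+130,::-1],None,fx=k,fy=k,interpolation=cv2.INTER_CUBIC)
ex=np.array([np.cos(np.radians(-6.7)),np.sin(np.radians(-6.7)),0]);ey=np.array([-ex[1],ex[0],0])
C=np.array([616.4,-10,0])
P=lambda a,b,z:tuple(int(v) for v in (proj(s,C+a*ex+b*ey+[0,0,z])-[x0,y0]+.5)*k)
def box(a0,a1,b,z,c): cv2.polylines(im,[np.array([P(a0,-b,z),P(a1,-b,z),P(a1,b,z),P(a0,b,z)])],True,c,1)
box(75,120,35,95,(255,0,0));box(75,120,35,10,(255,0,0))
cv2.line(im,P(0,-20,10),P(0,20,10),(0,255,0),1);cv2.line(im,P(-60,0,10),P(60,0,10),(0,255,0),1)
pts=[P(-110+36*np.cos(a),36*np.sin(a),85) for a in np.linspace(0,6.28,50)];cv2.polylines(im,[np.array(pts)],True,(0,255,255),1)
pts=[P(-110+44*np.cos(a),44*np.sin(a),10) for a in np.linspace(0,6.28,50)];cv2.polylines(im,[np.array(pts)],True,(0,255,255),1)
cv2.imwrite('pics/s13.png',im);print(im.shape)
E
```

```text
(720, 780, 3)
```

View pics/s13.png

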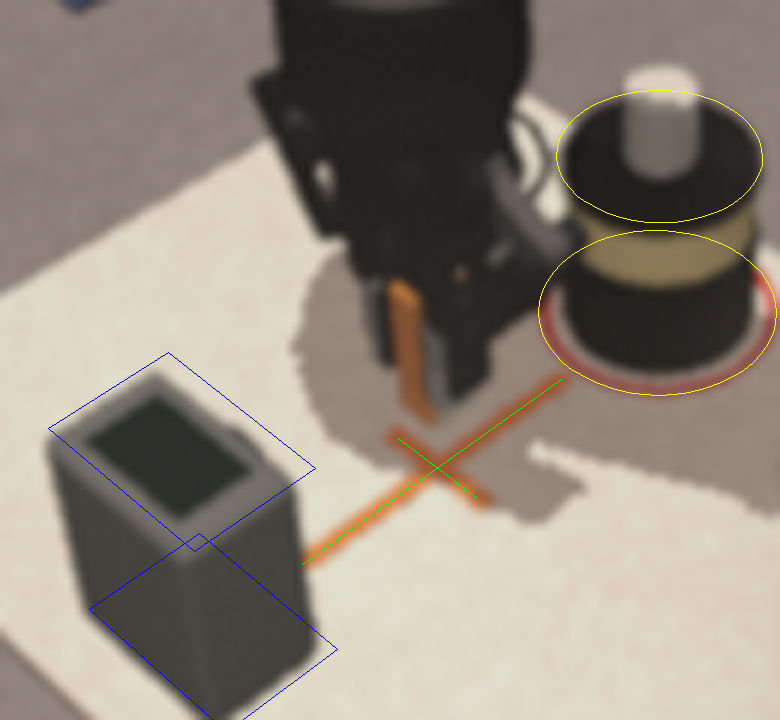

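```bash
python3 - <<'E'
from fit import *
p=optics.camera('wrist');pose=mkpose([616.43,-9.99,80.26],-96.73)
x0,y0,k=265,200,5
im=np.clip(p['color'][y0:y0+155,x0:x0+105,::-1].astype(float)*1.6,0,255).astype(np.uint8)
im=cv2.resize(im,None,fx=k,fy=k,interpolation=cv2.INTER_NEAREST)[:, :];raw=im.copy()
a=np.radians(-6.73);ex=np.array([np.cos(a),np.sin(a),0]);ey=np.array([-ex[1],ex[0],0]);C=np.array([616.43,-9.99,0])
P=lambda a,b,z:tuple(int(v) for v in (proj(p,C+a*ex+b*ey+[0,0,z],pose)-[x0,y0]+.5)*k)
for z,h,b in [(40,10,8),(94,10,8),(100,7,7)]:
    cv2.polylines(im,[np.array([P(-h,-b,z),P(h,-b,z),P(h,b,z),P(-h,b,z)])],True,(0,255,0),1)
for b in(-8,8): cv2.line(im,P(10,b,40),P(10,b,94),(0,255,0),1)
for z in (42,92):
  for sg in (-10,10): cv2.line(im,P(8,sg,z),P(-8,sg,z),(255,0,0),1)
print('px: bottom',proj(p,C+10*ex+[0,0,40],pose),'glass top front',proj(p,C+10*ex+[0,0,94],pose),'cap f/b',proj(p,C+7*ex+[0,0,100],pose),proj(p,C-7*ex+[0,0,100],pose))
out=np.hstack([raw,im]);cv2.imwrite('pics/w12.png',cv2.resize(out,None,fx=.75,fy=.75,interpolation=cv2.INTER_AREA))
E
```

```text
px: bottom [315.48272598 226.82589378] glass top front [315.10345085 283.71763488] cap f/b [315.04421297 301.39347454] [315.06600592 337.4634135 ]
```

View pics/w12.png

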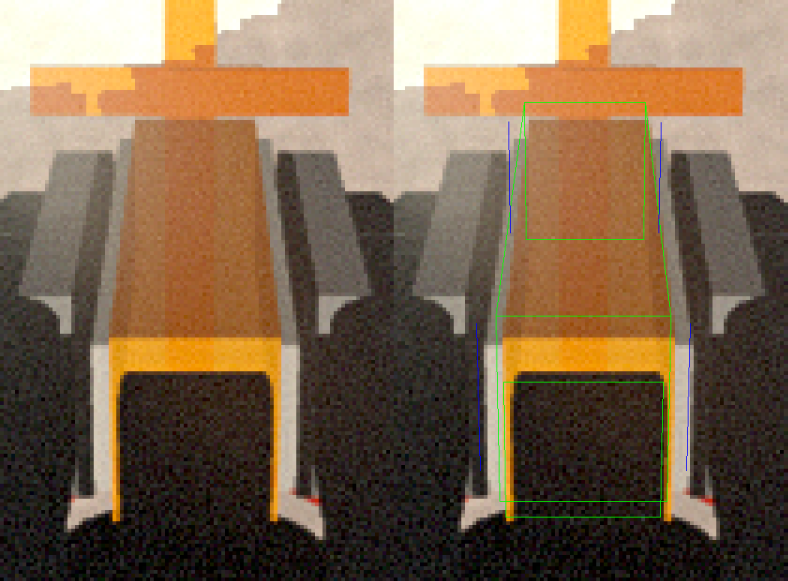

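The overlays agree that the cell sits about 2–3 mm toward the lamp relative to the TCP. My earlier cap measurement had included the cap's front side. I'll correct along the light.

jog_arm --motion '[{"claw":1,"slide":[0.13,-0.01,0],"delta_rot":[0,0,0]},{"claw":1,"slide":[0.27,-0.03,0],"delta_rot":[0,0,0]},{"claw":1,"slide":[0.27,-0.03,0],"delta_rot":[0,0,0]},{"claw":1,"slide":[0.27,-0.03,0],"delta_rot":[0,0,0]},{"claw":1,"slide":[0.27,-0.03,0],"delta_rot":[0,0,0]},{"claw":1,"slide":[0.27,-0.03,0],"delta_rot":[0,0,0]},{"claw":1,"slide":[0.27,-0.03,0],"delta_rot":[0,0,0]}]'

```text
clock: 18.8
tcp_pos: [619.1, -10.3, 80.3]
eef_rot: [1.295, 1.151, -1.295]
wrist_force: [-0.1, -0.9, -0.5]
opening: 19.2
```

```bash
python3 - <<'E'
from fit import *
o=env.get_obs();print(o['clock'],np.round(o['tcp_pos'],1),np.round(o['wrist_force'],1),o['opening'])
S=[];Wp=[]
for i in range(4): c=optics.camera('scene');S.append(c['color'].astype(float))
s=c;S=np.mean(S,0)
p=optics.camera('wrist')
def draw(c,img,ps,x0,y0,w,h,k,C):
    im=cv2.resize(np.clip(img[y0:y0+h,x0:x0+w,::-1]*1.5,0,255).astype(np.uint8),None,fx=k,fy=k,interpolation=cv2.INTER_CUBIC);raw=im.copy()
    a=np.radians(-6.73);ex=np.array([np.cos(a),np.sin(a),0]);ey=np.array([-ex[1],ex[0],0])
    P=lambda a,b,z:tuple(int(v) for v in (proj(c,C+a*ex+b*ey+[0,0,z],ps)-[x0,y0]+.5)*k)
    cv2.polylines(im,[np.array([P(10,-8,40),P(10,8,40),P(10,8,94),P(10,-8,94)])],True,(0,255,0),1)
    cv2.polylines(im,[np.array([P(8,10,42),P(-8,10,42),P(-8,10,92),P(8,10,92)])],True,(255,0,0),1)
    cv2.line(im,P(7,-7,94),P(7,7,94),(0,0,255),1)
    return np.hstack([raw,im])
C=np.array([616.6,-10,0])
a=draw(s,S,None,255,205,35,45,11,C)
pose=mkpose([619.13,-10.29,80.26],-96.73)
b=draw(p,p['color'].astype(float),pose,265,200,105,155,3.2,np.array([617.,-10.3,0]))
cv2.imwrite('pics/f1.png',a);cv2.imwrite('pics/f2.png',b)
t=optics.camera('top');save(t,'t14');save(s,'s14')
E
```

```text
18.8 [619.1 -10.3  80.3] [-0.1 -0.9 -0.5] 19.22150579544247
```

View pics/f1.png

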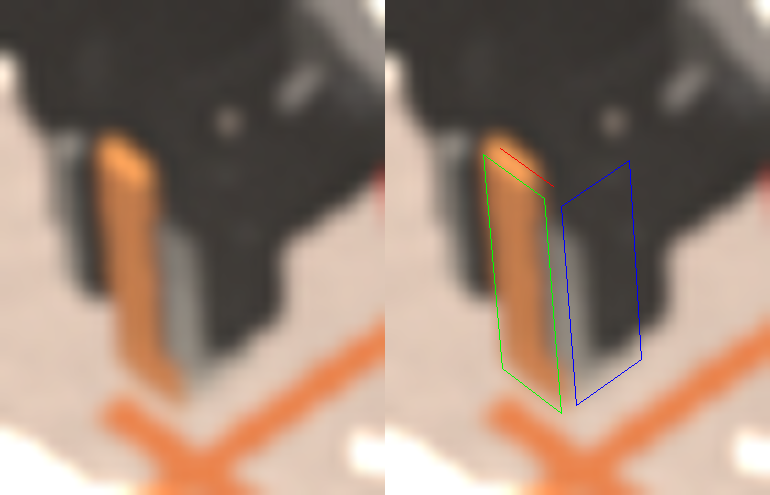

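View pics/f2.png

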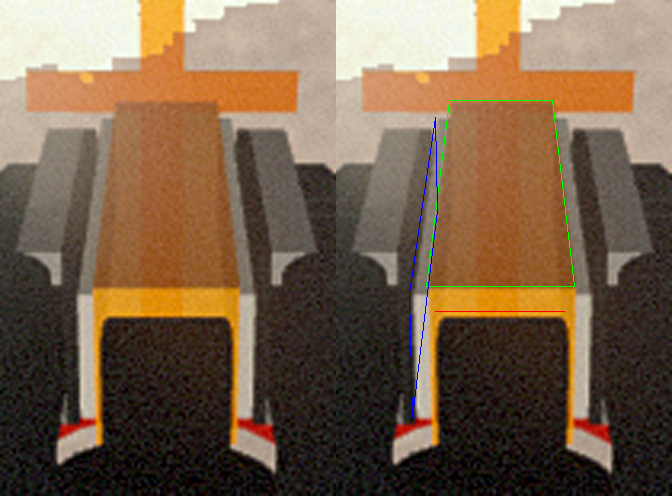

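View pics/s14.png

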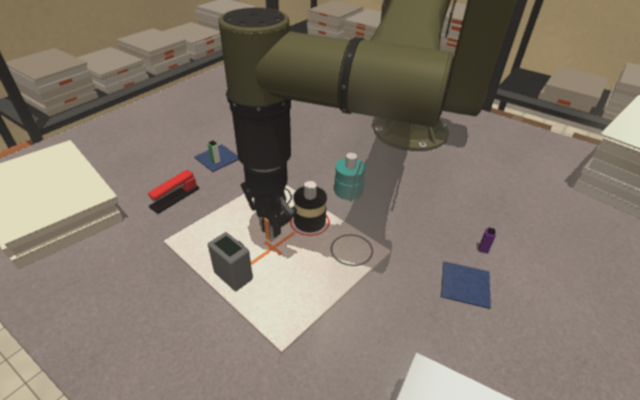

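The wrist view shows the cell right over the tick and stripe, matching the model within 1 px. In the scene view the lamp is in the red ring and the weight, green cell and stapler are where they were. I'll settle briefly, check stability and hand in.

jog_arm --motion '[{"claw":1,"slide":[0,0,0],"delta_rot":[0,0,0]},{"claw":1,"slide":[0,0,0],"delta_rot":[0,0,0]},{"claw":1,"slide":[0,0,0],"delta_rot":[0,0,0]},{"claw":1,"slide":[0,0,0],"delta_rot":[0,0,0]},{"claw":1,"slide":[0,0,0],"delta_rot":[0,0,0]}]'

```text
clock: 19.6
tcp_pos: [619.1, -10.3, 80.3]
eef_rot: [1.295, 1.151, -1.295]
wrist_force: [0.0, 0.3, -0.9]
opening: 19.8
```

```bash
python3 - <<'E'
from h import *
o=env.get_obs();print(o['clock'],np.round(o['tcp_pos'],1),np.round(o['wrist_force'],1),o['opening'],np.abs(o['joint_velocities']).max())
print(ticket.close_job())
E
```

```text
19.6 [619.1 -10.3  80.3] [ 0.   0.3 -0.9] 19.7630391809498 0.0016589855078266822
the job is handed in; nothing more can be done
None
```

I handed the job in at 19.6 s, with the arm still holding the amber cell in the light path.

**Lamp:** I slid it by its knob onto the red ring and released it. In the wrist and scene views it was centred to about 1–2 mm and standing upright.

**Cell:** I gripped it on its two frosted faces and carried it to the orange crossing. It is square to the light, with its centre at about 70 mm height. I worked that height out from the lift off its pad and did not measure it separately.

**Correction:** The cell first sat about 2–3 mm too close to the lamp. My earlier cap measurement had included the cap's front side, so I moved the cell back along the light.

**Last checks:**
- **Position:** The wrist view matched the wanted position to within about 1 px.
- **Disagreement:** The blurrier scene camera put the cell's lower edge about 1 px (about 2 mm) off, and I left that.
- **Grip:** The opening was 19.8 mm, the arm was still, and the last force readings were below 1 N.
- **Other things:** The weight, green cell and stapler looked unmoved in the scene picture.

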